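# Lock the crepe station's board with a tapped wedge

## Robot

A 6-joint arm with a two-finger parallel gripper is mounted at the origin on the work surface. World frame = base frame: x ahead of the robot, y to its left, z up, the work surface at z = 0. Lengths are in m, angles in rad, forces in N, time in s.
With the tool pointing down it reaches from about 0.35 to 0.975 m from the base axis. Payload 4.9 kg.
Tool frame: the origin (TCP) lies midway between the tips of the shut fingers; the grasp point (between the pads) lies 19 mm behind it; z points along the fingers, y is the direction in which the jaws open and shut (so a half turn about z gives the same grasp; the last joint's range is limited). The gripper opens to 85 mm and grips with 20 to 120 N. Pads are 22 mm wide; open, the fingers measure 114 mm over their backs; the gripper's body (76 mm by 85 mm) begins 54 mm behind the grasp point. The pads swing forward as they close: fully open they stand 13 mm farther back than shut.
Start: joints at [1.211, 0.053, 1.613, -0, 1.476, -0.119], TCP at [0.149, 0.607, 0.231] pointing down, gripper open.
Joint ranges: [-3.01, 3.01], [-1.01, 2.22], [0.06, 2.58], [-1.02, 4.17], [0.09, 2.62], [-3.14, 3.14]. Speed limits (rad/s): [2.57, 2.57, 3.14, 3.14, 3.14, 3.14].

## Interface

Orientations are given as a unit quaternion [w, x, y, z].
In Python, from plant import state, grab_frame, camera_params, job_done, boxes_of gives the robot as it stands.
- The arm moves only by the tool step_arm, never from a script. Its argument "steps" is a list of rows, each a list of 4 numbers: the shift along the tool's x, y, z in mm, then the turn about the tool's z in degrees. A call has 1 to 8 rows; each row shifts and turns the pose as measured when the row begins, along the tool's axes as they then stand; what a row does not reach is not made up. A row lasts 1/10 s, in which the tool goes at most 50 mm and 8.59 degrees, less where a joint would pass 70% of its speed; a pose out of reach is approached as far as the arm can. A call is refused whole if a number of a shift passes 50 or a number of a turn 8.59, either way. A call with a gripper value outside its range is refused whole. "claw" is the opening in per cent of the stroke, from 0 (shut) to 100 (fully open), set as the call begins (left out, the last holds). The fingers move at their own pace and stop on an object; the grip force is fixed at half the most. Time passes only in rows, so rows that do not move let the fingers close. It gives the time, the measured TCP pose, the force and the opening at its end, in the units of the state.
- state(): the state, without advancing time (a new reading comes with each control period).
- grab_frame(name): name is "scene" or "side" or "wrist"; returns (picture, depth): 400x640x3 uint8, red, green, blue; 400x640 float32, m along the optical axis (not along the pixel's ray), 0 where there is no reading.
- camera_params(name): a dict with "mtx" (3x3 intrinsics, pixels), "extrinsics" (4x4, takes a point from camera to world coordinates); the wrist camera has in their place "T_tool_cam" (4x4, takes a point from camera to tool coordinates, whose origin is the TCP and whose axes are the flange's). Camera axes: x right, y down, z forward; pixel columns grow to the right and rows downward; lengths in m; the calibration is good to about 2 mm. A picture is of the moment at which its call begins: read the wrist's pose just before it. camera_params takes no time and is no camera call.
- job_done(): hands the job in, once; it reports no verdict.
Trained networks look in the newest picture that a camera, given by its name, has taken for a name from the list of things; names that differ only in an ending like _2 or _b are one class to them, and where a whole thing is asked for, a point or a joint stands for the part that bears it (a point fixed in the world has none). Each returns a list of dicts, best first, with "p" (0 to 1); they miss things now and then, are a little off and sometimes report something else, mostly with a low value. They report only what shows in the picture. A call takes as long as a camera call.
- boxes_of(camera, label): "box" ([left, top, width, height] in pixels, round what is visible of it).
The state is a dict: "time": time; "joint_pos": joint angles; "joint_vel": joint speeds; "joint_efforts": joint torques, N m; "tool_pos": TCP position; "tool_rot": TCP orientation; "contact_force": force on the tool from outside, world axes, zero at the start; "ft_torque": the same for the moment, N m; "gripper_width": opening from 0.0 (shut) to 1.0 (fully open).
Only numpy, scipy, OpenCV 4.12 (cv2) and the standard library are available. Lean on these libraries where they do the work, as an engineer would, in place of code of your own. Each camera call takes 0.05 s, during which the arm holds its last target. There are 200 camera calls.

## Task

Lock the white cutting board in its steel frame on the counter: put the wooden wedge thin end first, loosely, into the tapering gap between the board and the frame's slanted cheek, with its straight face along the board, and let go of it. Then take the mallet and tap the wedge's thick end with it, never by hand, until it stops advancing and sits tight with the board pressed against the far rail; finally stand the mallet upright on its head on the counter, clear of the wedge and the frame. Leave everything else where it stands.

Things in the scene. Friction and masses are not known exactly. Their poses are not given: they have to be found in the camera images.
- frame: Steel clamping frame fixed to the counter, bars 26 mm high. Origin: on the counter at the mouth of the gap, on the line of the board's front edge once the board is home. x = direction in which the wedge is driven, y = across the board to the rail. Rail: inner face at y = 130 mm, 20 thick, x -4 to 201. End stop for the board: inner face at x = 182 mm, 20 thick, y -8 to 132. Open at x below 0.
- cheek_mouth (a point): Edge of the frame's slanted cheek at the mouth (frame x = 0, y = -23 mm, z = 13; axes as the frame). The cheek's face runs from here to frame x = 75, y = -7.9 mm (taper 1 in 5); the cheek is 24 mm thick behind it. With the board home the gap is 23 mm wide at the mouth and 10 mm at x = 65 mm.
- board_mid (a point): White plastic cutting board 180 x 130 x 20 mm, 0.45 kg, loose in the frame; the point is its centre, its axes about the frame's (long side along x). At first it lies 3 to 5 mm short of the rail, so its front edge narrows the gap by as much; pressed home against the rail its centre is at frame y = 65 mm.
- wedge_mid (a point): Plain wooden wedge, 130 mm long, 30 mm high, 80 g, loose on its underside; the point is its centre, half-way up; x points to the thin end. Straight face at y = +14 mm all along, goes against the board; the slanted face (y = -14 mm at x = -25 to y = +4 mm at the thin end, x = 65) goes against the cheek: 1 in 5. It comes to lie with its axes along the frame's.
- wedge_tip (a point): Thin end of the wedge (10 mm thick): 65 mm ahead of wedge_mid along its x, 15 mm up, axes as the wedge. Fully driven it is about 65 mm past the mouth (a few mm more if struck harder) and the wedge jams there and stays by friction.
- wedge_butt (a point): Middle of the wedge's thick end, a parallel block 28 mm wide and 40 mm long, good to grip: 45 mm behind wedge_mid along its x, 15 mm up. The end face to be struck is 20 mm further back.
- mallet_grip (a point): Wooden mallet, 0.4 kg, standing on its head, handle straight up. Handle: 24 mm square, sides parallel to the head's, from 44 to 120 mm above the head's underside. The point is in the handle, 85 mm above the underside.
- mallet_head (a point): Centre of the mallet's head, 22 mm above its underside, straight below the handle: a block 84 mm long (its x axis) x 44 x 44 mm. The two 44 mm square ends, 42 mm either side of the handle along x, are the striking faces.
- block_mid (a point): Plain rectangular wooden block 100 x 45 x 30 mm, loose, a bystander (not a wedge); the point is its centre.
- ramekin: White ceramic cup, 70 mm wide, 40 mm high; stands or lies loose on the counter, a bystander; origin under its centre
- sauce: Dark red squeeze bottle, 56 mm wide, 170 mm tall; stands or lies loose on the counter, a bystander; origin under its centre
- bowl: Steel bowl, 120 mm wide, 55 mm high; stands or lies loose on the counter, a bystander; origin under its centre
- jar: Small closed glass jar, 44 mm wide, 55 mm high; stands or lies loose on the counter, a bystander; origin under its centre

How it is judged:
On the way, in this order (a step that is already met when the one before it is completed fails the run):
1. the wedge's thin end sits loosely in the gap and the wedge is let go (angle between the x axis of wedge_tip and the x axis of frame, either way round below 0.12 rad and y of wedge_mid in the frame of frame between -0.03 and 0 m and x of wedge_tip in the frame of frame between 0.008 and 0.058 m and height (world z) of wedge_mid below 0.02 m and contact force between the fingers and wedge below 0.1 N), for 0.2 s.
2. the held mallet strikes the wedge (contact force between mallet and wedge above 1 N and contact force between the fingers and mallet above 1 N).
3. the wedge is driven tight and the mallet is off it (angle between the x axis of wedge_tip and the x axis of frame, either way round below 0.12 rad and y of wedge_mid in the frame of frame between -0.022 and -0.007 m and x of wedge_tip in the frame of frame above 0.06 m and contact force between wedge and board above 1.5 N and contact force between wedge and frame above 1.5 N and y of board_mid in the frame of frame above 0.0625 m and angle between the x axis of board_mid and the x axis of frame, either way round below 0.03 rad and height (world z) of wedge_mid below 0.02 m and height (world z) of board_mid below 0.014 m and contact force between mallet and wedge below 0.1 N), for 0.2 s.
At the end, for the whole second after the job is handed in: Wedge along the frame (0.12 rad), thin end 60 mm or more past the mouth, pressing board and cheek with over 1.5 N; board within 2.5 mm of the rail, square to 0.03 rad; both flat on the counter. Mallet upright (0.1 rad) on the counter, at rest, touching neither wedge, board nor frame (all of step 3 and linear speed of wedge below 0.01 m/s and linear speed of mallet below 0.02 m/s and angle between mallet_grip's own z axis and vertical below 0.1 rad and height (world z) of mallet_grip between 0.078 and 0.092 m and contact force between mallet and frame below 0.1 N and contact force between mallet and board below 0.1 N).
It fails at once if the wedge is driven by hand or with the bare arm (touched while more than 58 mm in) (angle between the x axis of wedge_tip and the x axis of frame, either way round below 0.12 rad and y of wedge_mid in the frame of frame between -0.03 and 0 m and x of wedge_tip in the frame of frame above 0.058 m and height (world z) of wedge_mid below 0.02 m and contact force between any of the fingers, the arm and wedge above 0.5 N).
It fails at once if a bystander is moved more than 30 mm (distance of any of block_mid, ramekin, sauce, bowl, jar from where it was at the start of the episode above 0.03 m).
It also fails if it takes over 72 s, if anything falls off the work surface, if the arm or the gripper's body presses on something with over 40 N, if the wrist force passes 120 N, or if a joint passes its speed limit or range.

## Working session

There is one attempt and no reset: what is moved stays moved. The work goes in short steps, Python scripts to look and compute and a tool call to move; the robot and the scene stay as the last step left them, time stands still between calls to the robot, and variables do not carry over. Pictures are saved under pics/ and viewed, about 8 in all and at most 12, crops included, and the job is handed in when it is done.

Besides the shell and the picture viewer there is one more tool, called after ">>>" as name([rows], argument=value, ...), one row to a line, values as JSON. step_arm: Moves the arm, as the interface text tells. Its arguments: {"type":"object","properties":{"steps":{"type":"array"},"claw":{"type":"number"}},"required":["steps"]}

```bash
mkdir -p pics; ls; cat > h.py <<'E'
import numpy as np,cv2
from plant import *
from scipy.spatial.transform import Rotation as R
def rot(q): return R.from_quat([q[1],q[2],q[3],q[0]]).as_matrix()
def look(n):
    s=state(); im,d=grab_frame(n); c=camera_params(n)
    if n=='wrist':
        T=np.eye(4);T[:3,:3]=rot(s['tool_rot']);T[:3,3]=s['tool_pos'];T=T@np.array(c['T_tool_cam'])
    else: T=np.array(c['extrinsics'])
    return im,d,np.array(c['mtx']),T
def cloud(d,K,T):
    v,u=np.mgrid[:d.shape[0],:d.shape[1]]
    P=np.stack([(u-K[0,2])/K[0,0]*d,(v-K[1,2])/K[1,1]*d,d],-1)
    W=P@T[:3,:3].T+T[:3,3]; W[d==0]=np.nan; return W
def save(n,im): cv2.imwrite('pics/'+n+'.png',im[...,::-1])
E
python3 - <<'E'
from h import *
s=state();print({k:np.round(v,3) for k,v in s.items()})
for n in ['scene','side']:
    im,d,K,T=look(n); save(n,im); W=cloud(d,K,T); np.save(n+'.npy',W)
    print(n,np.round(T,3).tolist(),K.tolist())
    for l in ['frame','board_mid','wedge_mid','mallet_head','mallet_grip','block_mid','ramekin','sauce','bowl','jar']:
        for b in boxes_of(n,l)[:2]:
            x,y,w,h=np.array(b['box']).astype(int); c=W[min(y+h//2,399),min(x+w//2,639)]
            print(l,round(b['p'],2),(x,y,w,h),c.round(3))
E
```

```text
pics
{'time': np.float64(0.0), 'joint_pos': array([ 1.211,  0.053,  1.614,  0.   ,  1.476, -0.119]), 'joint_vel': array([-0.   ,  0.002,  0.001, -0.   ,  0.   , -0.001]), 'joint_efforts': array([-1.0000e-03, -3.9370e+01, -3.7017e+01, -0.0000e+00,  8.0000e-03,
        0.0000e+00]), 'tool_pos': array([0.149, 0.606, 0.23 ]), 'tool_rot': array([-0.   ,  0.12 ,  0.993, -0.001]), 'contact_force': array([-0.24 ,  0.375, -0.188]), 'ft_torque': array([-0.009,  0.009,  0.007]), 'gripper_width': np.float64(1.0)}
scene [[-0.86, 0.296, -0.415, 1.12], [0.51, 0.472, -0.719, 0.867], [-0.017, -0.83, -0.557, 0.759], [0.0, 0.0, 0.0, 1.0]] [[490.4472127529645, 0.0, 318.3022971347822], [0.0, 490.4472127529645, 199.3823520440392], [0.0, 0.0, 1.0]]
frame 0.7 (np.int64(319), np.int64(264), np.int64(53), np.int64(31)) [0.68  0.212 0.022]
frame 0.67 (np.int64(268), np.int64(169), np.int64(99), np.int64(54)) [ 0.565 -0.102  0.022]
board_mid 0.91 (np.int64(281), np.int64(174), np.int64(78), np.int64(48)) [ 0.562 -0.093  0.019]
wedge_mid 0.78 (np.int64(316), np.int64(261), np.int64(59), np.int64(31)) [0.68  0.21
[... 1676 characters left out ...]
4(335), np.int64(316), np.int64(56), np.int64(37)) [0.456 0.345 0.03 ]
ramekin 0.59 (np.int64(272), np.int64(308), np.int64(35), np.int64(40)) [0.606 0.335 0.006]
ramekin 0.3 (np.int64(334), np.int64(314), np.int64(59), np.int64(37)) [0.456 0.341 0.031]
sauce 0.67 (np.int64(240), np.int64(178), np.int64(26), np.int64(61)) [0.766 0.055 0.103]
sauce 0.57 (np.int64(271), np.int64(305), np.int64(34), np.int64(40)) [0.61  0.329 0.008]
bowl 0.8 (np.int64(299), np.int64(150), np.int64(33), np.int64(24)) [ 0.7   -0.404  0.015]
bowl 0.2 (np.int64(263), np.int64(257), np.int64(25), np.int64(47)) [0.665 0.227 0.032]
jar 0.62 (np.int64(218), np.int64(245), np.int64(22), np.int64(30)) [0.781 0.199 0.049]
```

```bash
python3 - <<'E'
import cv2
a=cv2.imread('pics/scene.png')[100:330,200:500]
cv2.imwrite('pics/a.png',cv2.resize(a,None,fx=2.6,fy=2.6,interpolation=cv2.INTER_CUBIC))
E
```

```text
(no output)
```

View pics/a.png

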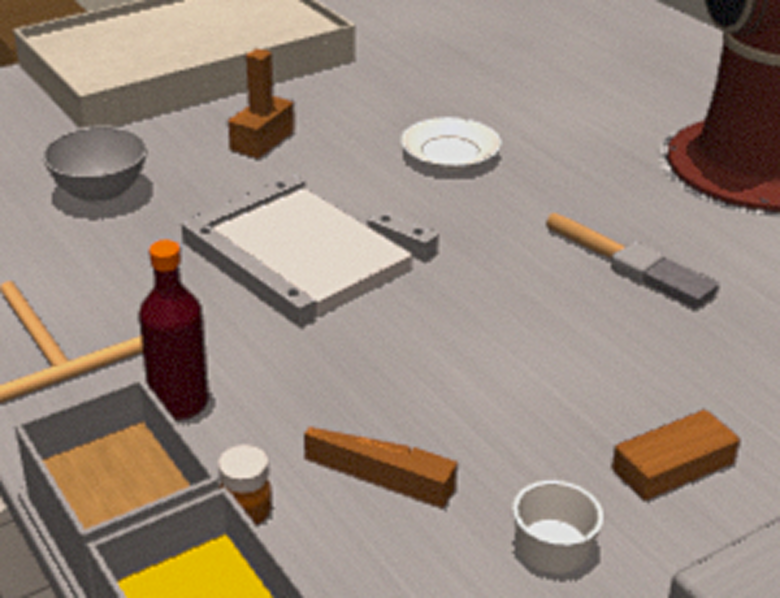

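The scene view shows the frame with the rail at crop (250,270), the end stop at (245,200) and the cheek at (405,235), so the mouth opens toward the camera. The wedge's thin end is at (305,440) and its butt at (455,480). The mallet is upright at (260,100), behind the end stop.

```bash
cat >> h.py <<'E'
def rects(W,c,r,z0,z1):
    m=(np.abs(W[...,0]-c[0])<r)&(np.abs(W[...,1]-c[1])<r)&(W[...,2]>z0)&(W[...,2]<z1)
    p=W[m][:,:2]; 
    ((cx,cy),(w,h),a)=cv2.minAreaRect((p*1000).astype(np.float32)); b=cv2.boxPoints(((cx,cy),(w,h),a))
    return len(p),(round(cx),round(cy)),(round(w),round(h)),round(a,1),b.round().tolist(),np.median(W[m][:,2]).round(4)
E
python3 - <<'E'
from h import *
for n in ['scene','side']:
    W=np.load(n+'.npy')
    print(n)
    for l,c,r,z0,z1 in [('wedge',(.675,.22),.09,.024,.04),('frame',(.565,-.1),.17,.015,.035),('mallet head',(.475,-.354),.06,.036,.05),('handle',(.475,-.354),.06,.06,.13)]:
        print(l,*rects(W,c,r,z0,z1))
E
```

```text
scene
wedge 570 (673, 203) (34, 131) 31.0 [[625.0, 251.0], [692.0, 138.0], [721.0, 156.0], [654.0, 268.0]] 0.0313
frame 2716 (548, -127) (198, 210) 9.6 [[433.0, -40.0], [468.0, -248.0], [663.0, -215.0], [628.0, -7.0]] 0.0228
mallet head 186 (475, -363) (87, 47) 28.1 [[425.0, -362.0], [447.0, -404.0], [524.0, -363.0], [502.0, -321.0]] 0.0455
handle 204 (473, -363) (29, 29) 17.6 [[455.0, -353.0], [464.0, -381.0], [491.0, -372.0], [483.0, -344.0]] 0.0946
side
wedge 429 (671, 204) (29, 134) 31.4 [[624.0, 253.0], [694.0, 139.0], [718.0, 154.0], [649.0, 268.0]] 0.031
frame 2391 (546, -128) (195, 213) 9.9 [[432.0, -40.0], [468.0, -250.0], [661.0, -217.0], [624.0, -7.0]] 0.0219
mallet head 199 (472, -363) (84, 50) 29.5 [[424.0, -362.0], [448.0, -406.0], [521.0, -364.0], [496.0, -321.0]] 0.0445
handle 184 (473, -363) (26, 34) 38.3 [[453.0, -358.0], [474.0, -385.0], [494.0, -369.0], [473.0, -342.0]] 0.0953
```

```bash
cat >> h.py <<'E'
def plan(x,y,z,psi,step=45):
    """rows (mm, deg) to bring TCP to x,y,z [m] with jaw axis yaw psi [deg] (tool down)"""
    s=state(); p=np.array(s['tool_pos']); M=rot(s['tool_rot']); a=np.degrees(np.arctan2(M[1,1],M[0,1]))
    d=(np.array([x,y,z])-p)*1000; t=(a-psi+180)%360-180
    n=int(max(np.ceil(np.linalg.norm(d)/step),np.ceil(abs(t)/8),1)); out=[]
    for i in range(n):
        b=np.radians(a-t*i/n); e=d/n
        out.append([round(v,1)+0. for v in (-np.sin(b)*e[0]+np.cos(b)*e[1],np.cos(b)*e[0]+np.sin(b)*e[1],-e[2],t/n)])
    print('t',round(s['time'],2),'pos',p.round(4),'yaw',a.round(2),'tilt',M[:,2].round(4),'d',d.round(1),'turn',round(t,2)); print(out)
E
python3 - <<'E'
from h import *
print(np.round(camera_params('wrist')['T_tool_cam'],3).tolist())
plan(.64,.24,.25,31)
E
```

```text
[[-0.0, -0.956, -0.294, 0.074], [1.0, -0.0, 0.0, 0.001], [-0.0, -0.294, 0.956, -0.141], [0.0, 0.0, 0.0, 1.0]]
t 1.1 pos [0.149  0.607  0.2313] yaw 76.2 tilt [-0. -0. -1.] d [ 491.  -367.    18.7] turn 45.2
[[np.float64(-40.3), np.float64(-17.1), np.float64(-1.3), np.float64(3.2)], [np.float64(-41.2), np.float64(-14.8), np.float64(-1.3), np.float64(3.2)], [np.float64(-42.0), np.float64(-12.4), np.float64(-1.3), np.float64(3.2)], [np.float64(-42.6), np.float64(-10.1), np.float64(-1.3), np.float64(3.2)], [np.float64(-43.1), np.float64(-7.6), np.float64(-1.3), np.float64(3.2)], [np.float64(-43.5), np.float64(-5.2), np.float64(-1.3), np.float64(3.2)], [np.float64(-43.7), np.float64(-2.8), np.float64(-1.3), np.float64(3.2)], [np.float64(-43.8), np.float64(-0.3), np.float64(-1.3), np.float64(3.2)], [np.float64(-43.7), np.float64(2.2), np.float64(-1.3), np.float64(3.2)], [np.float64(-43.5), np.float64(4.6), np.float64(-1.3), np.float64(3.2)], [np.float64(-43.2), np.float64(7.1), np.float64(-1.3), np.float64(3.2)], [np.float64(-42.7), np.float64(9.5), np.float64(-1.3), np.float64(3.2)], [np.float64(-42.1), np.float64(11.9), np.float64(-1.3), np.float64(3.2)], [np.float64(-41.4), np.float64(14.3), np.float64(-1.3), np.float64(3.2)]]
```

>>> step_arm([
  [-40,-17,-1,3.2],
  [-41,-15,-1,3.2],
  [-42,-12,-1,3.2],
  [-43,-10,-1,3.2],
  [-43,-8,-1,3.2],
  [-43,-5,-1,3.2],
  [-44,-3,-1,3.2],
  [-44,0,-1,3.2],
])

```text
time: 1.9
tool_pos: [0.4343, 0.3927, 0.24]
tool_rot: [-0.0, 0.34, 0.94, 0.002]
contact_force: [-0.3, 0.5, 0.3]
gripper_width: 1.004
```

>>> step_arm([
  [-44,2,-1,3.2],
  [-43,5,-1,3.2],
  [-43,7,-1,3.2],
  [-43,9,-1,3.2],
  [-42,12,-1,3.2],
  [-41,14,-1,3.2],
])

```text
time: 2.5
tool_pos: [0.6507, 0.226, 0.2469]
tool_rot: [0.0, 0.499, 0.867, 0.003]
contact_force: [-0.0, 0.5, 0.2]
gripper_width: 1.004
```

```bash
python3 - <<'E'
from h import *
im,d,K,T=look('wrist');W=cloud(d,K,T);save('w1',im)
print(T[:3,3].round(3),K[0,0]); print(*rects(W,(.675,.204),.09,.024,.045))
print([ (b['p'],b['box']) for b in boxes_of('wrist','wedge_mid')])
plan(.64,.26,.2,31)
E
```

```text
[0.614 0.291 0.389] 354.535720327211
2513 (672, 204) (28, 130) 31.0 [[626.0, 253.0], [693.0, 141.0], [717.0, 155.0], [650.0, 267.0]] 0.0286
[(0.86, [313.4, 132.5, 24.8, 119.7])]
t 2.6 pos [0.6527 0.2233 0.2464] yaw 29.93 tilt [ 0.0039  0.0033 -1.    ] d [-12.7  36.7 -46.4] turn -1.07
[[np.float64(19.1), np.float64(3.7), np.float64(23.2), np.float64(-0.5)], [np.float64(19.1), np.float64(3.8), np.float64(23.2), np.float64(-0.5)]]
```

View pics/w1.png

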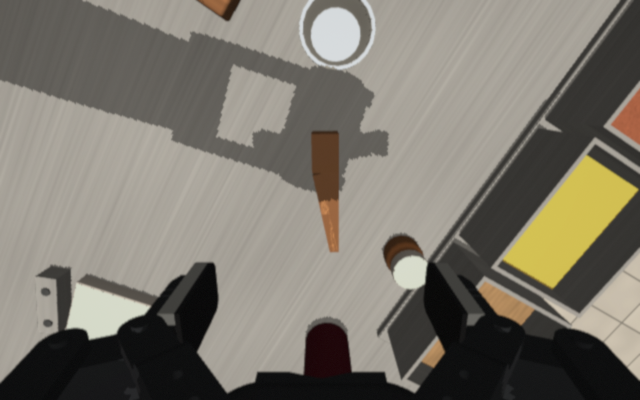

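The wrist view shows the wedge with its butt at (325,135) and thin end at (334,250). The straight face is on the right. The fitted rectangle is 28 x 130 mm with the top near 30 mm, which matches the text.

```bash
python3 - <<'E'
from h import *
plan(.648,.243,.06,31)
E
```

```text
t 2.6 pos [0.6527 0.2233 0.2464] yaw 29.93 tilt [ 0.0039  0.0033 -1.    ] d [  -4.7   19.7 -186.4] turn -1.07
[[np.float64(3.9), np.float64(1.2), np.float64(37.3), np.float64(-0.2)], [np.float64(3.9), np.float64(1.2), np.float64(37.3), np.float64(-0.2)], [np.float64(3.9), np.float64(1.2), np.float64(37.3), np.float64(-0.2)], [np.float64(3.9), np.float64(1.2), np.float64(37.3), np.float64(-0.2)], [np.float64(3.9), np.float64(1.2), np.float64(37.3), np.float64(-0.2)]]
```

>>> step_arm([
  [4,1.2,37,-0.2],
  [4,1.2,37,-0.2],
  [4,1.2,37,-0.2],
  [4,1.2,37,-0.2],
  [4,1.2,37,-0.2],
  [0,0,0,0],
])

```text
time: 3.2
tool_pos: [0.65, 0.2461, 0.059]
tool_rot: [0.002, 0.493, 0.87, 0.005]
contact_force: [-1.1, -0.7, -1.4]
gripper_width: 1.002
```

```bash
python3 - <<'E'
from h import *
plan(.648,.243,.004,31,20)
E
```

```text
t 3.2 pos [0.65   0.2461 0.059 ] yaw 30.99 tilt [ 0.009   0.0058 -0.9999] d [ -2.   -3.1 -55. ] turn -0.01
[[np.float64(-0.5), np.float64(-1.1), np.float64(18.3), np.float64(0.0)], [np.float64(-0.5), np.float64(-1.1), np.float64(18.3), np.float64(0.0)], [np.float64(-0.5), np.float64(-1.1), np.float64(18.3), np.float64(0.0)]]
```

>>> step_arm([
  [-0.5,-1.1,18,0],
  [-0.5,-1.1,18,0],
  [-0.5,-1.1,18,0],
  [0,0,0,0],
])

```text
time: 3.6
tool_pos: [0.6509, 0.2446, 0.0063]
tool_rot: [0.005, 0.492, 0.871, 0.007]
contact_force: [0.3, 0.0, -1.2]
gripper_width: 0.997
```

>>> step_arm([
  [0,0,0,0],
  [0,0,0,0],
  [0,0,0,0],
  [0,0,0,0],
  [0,0,0,0],
], claw=0)

```text
time: 4.1
tool_pos: [0.6542, 0.245, 0.0108]
tool_rot: [0.007, 0.492, 0.87, 0.01]
contact_force: [-0.8, -0.4, -0.2]
gripper_width: 0.314
```

>>> step_arm([
  [0,0,-10,0],
  [0,0,-30,0],
  [0,0,-40,0],
  [0,0,-40,0],
  [0,0,-40,0],
  [0,0,-15,0],
])

```text
time: 4.7
tool_pos: [0.6473, 0.2427, 0.1895]
tool_rot: [0.004, 0.492, 0.87, 0.007]
contact_force: [1.7, 0.4, 0.6]
gripper_width: 0.318
```

```bash
python3 - <<'E'
from h import *
plan(.437,.109,.2,9.7)
E
```

```text
t 4.7 pos [0.6473 0.2427 0.1895] yaw 31.02 tilt [ 0.0141  0.0074 -0.9999] d [-210.3 -133.7   10.5] turn 21.32
[[np.float64(-1.0), np.float64(-41.5), np.float64(-1.7), np.float64(3.6)], [np.float64(-3.6), np.float64(-41.4), np.float64(-1.7), np.float64(3.6)], [np.float64(-6.2), np.float64(-41.1), np.float64(-1.7), np.float64(3.6)], [np.float64(-8.7), np.float64(-40.6), np.float64(-1.7), np.float64(3.6)], [np.float64(-11.2), np.float64(-40.0), np.float64(-1.7), np.float64(3.6)], [np.float64(-13.6), np.float64(-39.2), np.float64(-1.7), np.float64(3.6)]]
```

>>> step_arm([
  [-1,-41.5,-2,3.6],
  [-4,-41.5,-2,3.6],
  [-6,-41,-2,3.6],
  [-9,-41,-2,3.6],
  [-11,-40,-2,3.6],
  [-14,-39,-2,3.6],
  [0,0,0,0],
])

```text
time: 5.4
tool_pos: [0.4279, 0.1061, 0.1941]
tool_rot: [0.003, 0.652, 0.758, 0.007]
contact_force: [0.9, -0.2, -0.8]
gripper_width: 0.313
```

```bash
python3 - <<'E'
from h import *
s=state();print(s['tool_pos'],np.round(s['tool_rot'],4))
im,d,K,T=look('wrist');W=cloud(d,K,T);save('w2',im)
np.save('w2.npy',W)
plan(.448,.045,.2,9.7)
print(*rects(W,(.565,-.1),.17,.015,.035))
# wedge in tool coordinates
M=np.eye(4);M[:3,:3]=rot(s['tool_rot']);M[:3,3]=s['tool_pos'];Mi=np.linalg.inv(M)
P=W@Mi[:3,:3].T+Mi[:3,3]
m=(np.abs(P[...,1])<.04)&(P[...,2]>-.035)&(P[...,2]<.03)&(P[...,0]>-.2)
im2=im.copy(); im2[m]=(255,0,0); save('w2m',im2)
p=P[m]; 
for a in np.arange(-.15,.07,.02):
    q=p[(p[:,0]>a)&(p[:,0]<a+.02)]
    if len(q)>5: print(round(a,2),len(q),np.percentile(q[:,1],[2,98]).round(4),np.percentile(q[:,2],[5,50,95]).round(4),q[:,0].min().round(4))
E
```

```text
[0.42794301 0.10613424 0.19407227] [0.0029 0.652  0.7582 0.0075]
t 5.45 pos [0.4297 0.1068 0.1947] yaw 8.68 tilt [ 0.016   0.0083 -0.9998] d [ 18.3 -61.8   5.3] turn -1.02
[[np.float64(-31.9), np.float64(4.4), np.float64(-2.6), np.float64(-0.5)], [np.float64(-32.0), np.float64(4.1), np.float64(-2.6), np.float64(-0.5)]]
923 (564, -75) (143, 117) 8.5 [[485.0, -28.0], [502.0, -143.0], [643.0, -122.0], [626.0, -7.0]] 0.0189
-0.05 1159 [-0.0107  0.0131] [-0.0195 -0.0187 -0.0178] -0.0423
-0.03 2725 [-0.0125  0.0138] [-0.0196 -0.0187 -0.0177] -0.03
-0.01 4426 [-0.0249  0.0269] [-0.0293 -0.0189 -0.013 ] -0.01
0.01 4892 [-0.0182  0.0201] [-0.0311 -0.0182  0.0059] 0.01
```

View pics/w2m.png

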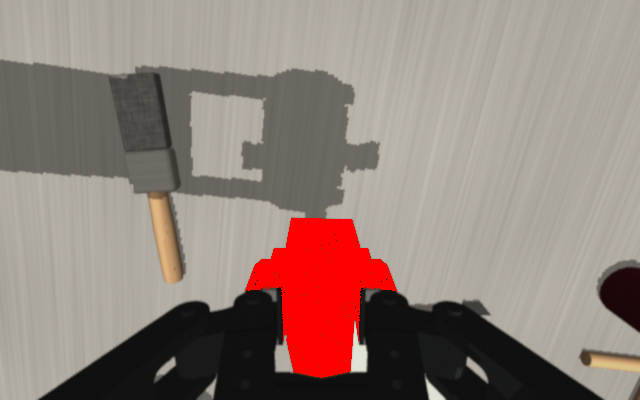

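The red mask is the held wedge at (320,300). The frame is hidden behind the gripper, so I'll refine the frame pose from the two fixed cameras.

```bash
python3 - <<'E'
from h import *
from scipy.optimize import minimize
def tofr(P,o,a):
    x=np.array([np.cos(a),np.sin(a)]);y=np.array([-x[1],x[0]]);q=P-o
    return np.stack([q@x,q@y],-1)
Ws={n:np.load(n+'.npy').reshape(-1,3) for n in['scene','side']}
def sd(q,x0,x1,y0,y1):
    d=np.maximum(np.maximum(x0-q[:,0],q[:,0]-x1),np.maximum(y0-q[:,1],q[:,1]-y1)); return d
for n,W in {**Ws,'both':np.vstack(list(Ws.values()))}.items():
    W=W[np.isfinite(W).all(1)]; W=W[(abs(W[:,0]-.56)<.2)&(abs(W[:,1]+.12)<.2)]
    P=W[(W[:,2]>.013)&(W[:,2]<.034)][:,:2]; G=W[(W[:,2]<.006)][:,:2]
    # cheek polygon and board/frame body
    ch=np.array([[0,-23],[75,-7.9],[75-4.7,-7.9-23.5],[-4.7+4.7,-47.5]],np.float32)
    def occ(q): # signed: solids in frame incl. board (2..182,-4..126) rail, stop
        d=np.minimum.reduce([sd(q,-4,201,130,150),sd(q,182,202,-8,132),sd(q,2,182,-4,126)])
        n1=np.array([-.2,1])/np.hypot(.2,1)
        c=np.maximum(np.maximum((q-[0,-23])@n1,-((q-[0,-23])@n1)-24),np.maximum(-q[:,0],q[:,0]-75))
        return np.minimum(d,c)
    def f(v):
        qP=tofr(P*1000,v[:2],v[2]);qG=tofr(G*1000,v[:2],v[2])
        h=lambda e:np.minimum(np.maximum(e,0),15)**1
        return h(occ(qP)).sum()+h(-occ(qG)).sum()
    r=min((minimize(f,[481+dx,-36+dy,np.radians(-80.3+da)],method='Nelder-Mead',options=dict(xatol=1e-3,fatol=1e-2,initial_simplex=None)) for dx,dy,da in[(0,0,0),(3,3,1),(-3,3,-1),(3,-3,0)]),key=lambda r:r.fun)
    print(n,r.x[:2].round(1),np.degrees(r.x[2]).round(2),r.fun.round(1),len(P))
    # top-down picture in frame axes, 2.5px/mm
    q=tofr(W[:,:2]*1000,r.x[:2],r.x[2])
    if n=='both':
        I=np.zeros((500,750,3),np.uint8)
        for (x,y),z in zip(q,W[:,2]):
            u,v=int(2.5*(x+60)),int(2.5*(y+50))
            if 0<=u<749 and 0<=v<499 and z<.05:
                cv2.circle(I,(u,v),1,(255,255,0) if z>.0235 else (255,255,255) if z>.012 else (0,0,120),-1)
        pl=lambda p:cv2.polylines(I,[(2.5*(np.array(p)+[60,50])).astype(int)],True,(255,0,0),1)
        pl(ch);pl([[-4,130],[201,130],[201,150],[-4,150]]);pl([[182,-8],[202,-8],[202,132],[182,132]]);pl([[2,-4],[182,-4],[182,126],[2,126]])
        save('top',I)
E
```

```text
scene [478.4 -34.1] -81.44 980.5 2827
side [477.7 -34.9] -81.38 1863.8 2531
both [478.1 -34.6] -81.38 2867.0 5358
```

View pics/top.png

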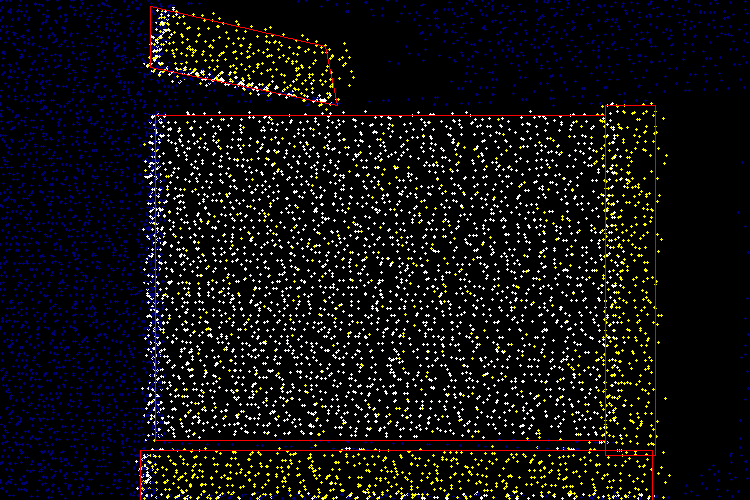

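The top-down map agrees closely with the frame model in red: cheek at (240,60), board edge at row 115, rail at row 450. Next I'll measure the held wedge.

```bash
cat > wedge.py <<'E'
from h import *
O=np.array([478.1,-34.6]);A=np.radians(-81.4);X=np.array([np.cos(A),np.sin(A)]);Y=np.array([-X[1],X[0]])
def held():
    s=state();M=rot(s['tool_rot'])
    for n in['scene','side']:
        im,d,K,T=look(n);W=cloud(d,K,T).reshape(-1,3);P=(W-s['tool_pos'])@M*1000
        m=(P[:,0]<-14)&(P[:,0]>-140)&(abs(P[:,1])<25)&(P[:,2]>-24)&(P[:,2]<14)
        p=P[m]; 
        print(n,m.sum(),'tip x',np.percentile(p[:,0],[0,1,3]).round(1))
        for a in range(-110,-14,16):
            q=p[(p[:,0]>=a)&(p[:,0]<a+16)]
            if len(q)>8: print(a,len(q),'y',np.percentile(q[:,1],[3,97]).round(1),'z',np.percentile(q[:,2],[3,50,97]).round(1))
        b=W[m]*1000; q=np.stack([(b[:,:2]-O)@X,(b[:,:2]-O)@Y],-1)
        far=q[q[:,0]>q[:,0].max()-25]; mid=q[(q[:,0]<q[:,0].max()-60)]
        print(' frame: tip x',np.percentile(q[:,0],98).round(1),'straight y near tip/back',np.percentile(far[:,1],97).round(1),np.percentile(mid[:,1],97).round(1),'z',np.percentile(b[:,2],[2,98]).round(1))
E
python3 - <<'E'
from wedge import *
held(); t=(-150,-19); p=(O+t[0]*X+t[1]*Y)/1000; plan(*p,.1,8.6)
E
```

```text
scene 404 tip x [-112.8 -111.1 -107.6]
-110 69 y [ 0.6 13.5] z [-22.7 -12.    6.6]
-94 67 y [-3.8 13.4] z [-22.4 -12.9   6.7]
-78 69 y [-2.  14.1] z [-22.9 -12.2   7. ]
-62 75 y [-2.  15.1] z [-23.1 -13.4   6.9]
-46 66 y [ 7.1 15.2] z [-22.9  -9.1   8.1]
-30 51 y [ 9.8 16.4] z [-22.  -8.   7.]
 frame: tip x -37.8 straight y near tip/back -13.5 -10.7 z [186.6 217.3]
side 104 tip x [-81.6 -78.5 -76.3]
-78 10 y [-5.   2.9] z [-22.8 -21.4 -19.5]
-62 22 y [-7.2  7.3] z [-22.7 -22.  -20.4]
-46 29 y [-9.5  8.3] z [-23.6 -21.9 -20.2]
-30 40 y [-11.7  10.1] z [-22.7 -21.9 -20.1]
 frame: tip x -68.6 straight y near tip/back -23.1 -16.9 z [214.2 217.7]
t 5.55 pos [0.4321 0.1077 0.196 ] yaw 8.76 tilt [ 0.0174  0.0087 -0.9998] d [  4.8   3.2 -96. ] turn 0.16
[[np.float64(0.8), np.float64(1.7), np.float64(32.0), np.float64(0.1)], [np.float64(0.8), np.float64(1.7), np.float64(32.0), np.float64(0.1)], [np.float64(0.8), np.float64(1.7), np.float64(32.0), np.float64(0.1)]]
```

```bash
python3 - <<'E'
from wedge import *
p=(O-130*X-20*Y)/1000; plan(*p,.03,9.2)
E
```

```text
t 5.55 pos [0.4321 0.1077 0.196 ] yaw 8.76 tilt [ 0.0174  0.0087 -0.9998] d [   6.8  -16.7 -166. ] turn -0.44
[[np.float64(-4.4), np.float64(1.0), np.float64(41.5), np.float64(-0.1)], [np.float64(-4.4), np.float64(1.0), np.float64(41.5), np.float64(-0.1)], [np.float64(-4.4), np.float64(1.0), np.float64(41.5), np.float64(-0.1)], [np.float64(-4.4), np.float64(1.0), np.float64(41.5), np.float64(-0.1)]]
```

>>> step_arm([
  [-5,0.5,41,-0.1],
  [-5,0.5,41,-0.1],
  [-5,0.5,41,-0.1],
  [-5,0.5,40,-0.1],
  [0,0,0,0],
  [0,0,0,0],
])

```text
time: 6.15
tool_pos: [0.4508, 0.0926, 0.0321]
tool_rot: [0.006, 0.646, 0.763, 0.013]
contact_force: [0.4, 0.2, -0.0]
gripper_width: 0.322
```

```bash
python3 - <<'E'
from wedge import *
held(); p=(O-91*X-20*Y)/1000; plan(*p,.013,9.2,15)
E
```

```text
scene 342 tip x [-139.4 -138.7 -135.9]
-110 54 y [ 0.1 12.4] z [-23.  -12.2   8.8]
-94 63 y [-2.7 13.9] z [-23.2 -12.1   7.4]
-78 60 y [-3.9 13.8] z [-23.  -14.5   6.1]
-62 53 y [ 3.5 15. ] z [-22.7 -11.9   6.5]
-46 49 y [10.4 16.2] z [-21.7  -7.2   8.3]
-30 33 y [10.9 16.7] z [-22.2  -8.8   7.2]
 frame: tip x 7.0 straight y near tip/back 17.7 8.1 z [20.2 55. ]
side 101 tip x [-138.7 -137.5 -135.8]
-62 16 y [-8.6  2.5] z [-22.5 -20.8 -19.7]
-46 30 y [-10.6   7.5] z [-22.6 -20.8 -18.8]
-30 36 y [-13.    8.5] z [-22.8 -20.9 -19. ]
 frame: tip x 5.7 straight y near tip/back 18.0 -0.3 z [19.  54.6]
t 6.25 pos [0.4509 0.0926 0.033 ] yaw 9.53 tilt [ 0.0278  0.0107 -0.9996] d [ -6.2 -40.2 -20. ] turn 0.33
[[np.float64(-9.7), np.float64(-3.2), np.float64(5.0), np.float64(0.1)], [np.float64(-9.7), np.float64(-3.2), np.float64(5.0), np.float64(0.1)], [np.float64(-9.7), np.float64(-3.2), np.float64(5.0), np.float64(0.1)], [np.float64(-9.7), np.float64(-3.1), np.float64(5.0), np.float64(0.1)]]
```

>>> step_arm([
  [0,-5,6,0],
  [0,-5,6,0],
  [0,-3,5,0],
  [0,0,0,0],
  [0,0,0,0],
])

```text
time: 6.75
tool_pos: [0.4424, 0.0913, 0.0205]
tool_rot: [0.012, 0.645, 0.764, 0.017]
contact_force: [-0.7, -0.0, 0.3]
gripper_width: 0.317
```

```bash
python3 - <<'E'
from wedge import *
p=(O-91*X-20.8*Y)/1000; plan(*p,.013,9.5,10); q=np.array(state()['tool_pos'])[:2]*1000-O; print('TCP frame',q@X,q@Y)
E
```

```text
t 6.75 pos [0.4424 0.0913 0.0205] yaw 9.6 tilt [ 0.0398  0.0113 -0.9991] d [  1.6 -39.   -7.5] turn 0.1
[[np.float64(-9.7), np.float64(-1.2), np.float64(1.9), np.float64(0.0)], [np.float64(-9.7), np.float64(-1.2), np.float64(1.9), np.float64(0.0)], [np.float64(-9.7), np.float64(-1.2), np.float64(1.9), np.float64(0.0)], [np.float64(-9.7), np.float64(-1.2), np.float64(1.9), np.float64(0.0)]]
TCP frame -129.83557310578442 -16.500937804127396
```

>>> step_arm([
  [-5,-2.5,3,0],
  [-5,-2,2.5,0],
  [0,0,0,0],
])

```text
time: 7.05
tool_pos: [0.44, 0.0799, 0.0149]
tool_rot: [0.012, 0.645, 0.764, 0.017]
contact_force: [-0.2, -0.2, -0.6]
gripper_width: 0.311
```

```bash
python3 - <<'E'
from wedge import *
held();p=(O-91*X-20.8*Y)/1000; plan(*p,.013,9.5,10); q=np.array(state()['tool_pos'])[:2]*1000-O; print('TCP frame',q@X,q@Y)
im,d,K,T=look('scene'); save('s2',cv2.resize(im[150:290,250:450],None,fx=4,fy=4,interpolation=cv2.INTER_CUBIC))
E
```

```text
scene 532 tip x [-140.  -138.6 -136.2]
-110 72 y [-0.5 21.1] z [-22.7  -4.3  13.3]
-94 71 y [-1.2 18.7] z [-22.5  -8.   13.2]
-78 76 y [-3.5 22.9] z [-22.7  -9.   12.9]
-62 73 y [ 3.1 19.8] z [-22.8  -5.2  13.9]
-46 62 y [ 9.7 20.7] z [-22.3  -3.1  13. ]
-30 50 y [10.9 24.6] z [-21.4   2.4  13.8]
 frame: tip x 18.5 straight y near tip/back 4.7 4.5 z [ 1.6 37.6]
side 145 tip x [-135.8 -132.3 -127.5]
-110 9 y [-24.3   6.7] z [11.5 12.7 13.6]
-62 14 y [-7.9 23.7] z [-23.1 -21.2  13.8]
-46 27 y [-9.9 10.3] z [-23.3 -21.  -11. ]
-30 39 y [-12.8  10.1] z [-23.2 -20.9 -18.5]
 frame: tip x 9.4 straight y near tip/back 6.2 4.3 z [-0.1 38.2]
t 7.15 pos [0.4403 0.0803 0.0152] yaw 9.63 tilt [ 0.0414  0.0114 -0.9991] d [  3.6 -28.   -2.2] turn 0.13
[[np.float64(-9.4), np.float64(-0.4), np.float64(0.7), np.float64(0.0)], [np.float64(-9.4), np.float64(-0.4), np.float64(0.7), np.float64(0.0)], [np.float64(-9.4), np.float64(-0.4), np.float64(0.7), np.float64(0.0)]]
TCP frame -119.22114287311562 -20.16256202050038
```

View pics/s2.png

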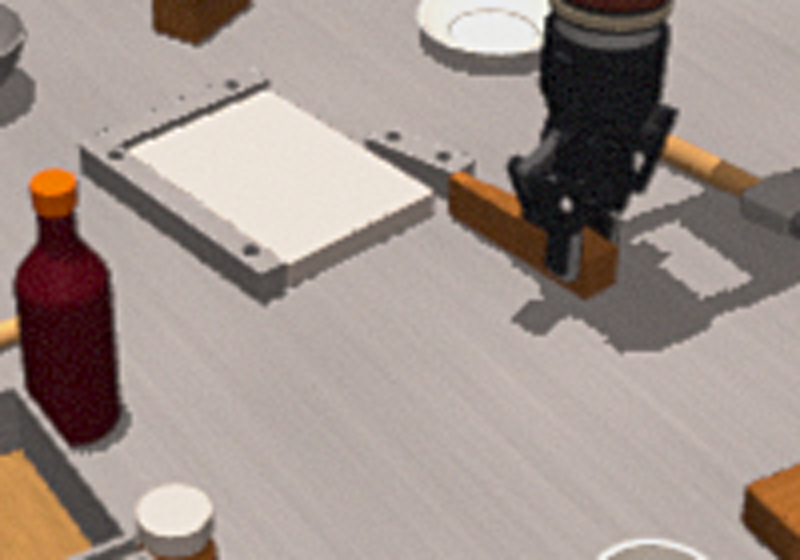

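The wedge's tip (455,195) points into the gap between the board corner (432,195) and the cheek (472,170), so I'll advance.

>>> step_arm([
  [-9,-0.5,0.5,0],
  [-9,-0.5,0.5,0],
  [0,0,0,0],
])

```text
time: 7.5
tool_pos: [0.4431, 0.0611, 0.0144]
tool_rot: [0.013, 0.645, 0.764, 0.018]
contact_force: [-0.4, -0.8, -0.6]
gripper_width: 0.313
```

```bash
python3 - <<'E'
from wedge import *
plan(*((O-91*X-20.8*Y)/1000),.013,9.5,10); q=np.array(state()['tool_pos'])[:2]*1000-O; print('TCP frame',q@X,q@Y)
E
```

```text
t 7.5 pos [0.4431 0.0611 0.0144] yaw 9.69 tilt [ 0.0423  0.0111 -0.999 ] d [ 0.8 -8.9 -1.4] turn 0.19
[[np.float64(-8.9), np.float64(-0.7), np.float64(1.4), np.float64(0.2)]]
TCP frame -99.88248307062958 -20.294907348902264
```

>>> step_arm([
  [-6,-0.5,0.5,0],
  [-6,0,0.5,0],
  [0,0,0,0],
])

```text
time: 7.8
tool_pos: [0.4451, 0.0477, 0.0133]
tool_rot: [0.013, 0.645, 0.764, 0.018]
contact_force: [-0.1, 0.2, -0.8]
gripper_width: 0.314
```

>>> step_arm([
  [0,0,0,0],
  [0,0,0,0],
  [0,0,0,0],
], claw=65)

```text
time: 8.1
tool_pos: [0.4454, 0.0476, 0.0137]
tool_rot: [0.013, 0.645, 0.764, 0.018]
contact_force: [0.1, 0.7, -1.0]
gripper_width: 0.648
```

```bash
python3 - <<'E'
from wedge import *
s=state();M=rot(s['tool_rot']);print(s['tool_pos'],M[:,2].round(3)); q=np.array(s['tool_pos'])[:2]*1000-O; print('TCP frame',q@X,q@Y)
im,d,K,T=look('scene'); save('s3',cv2.resize(im[150:290,250:450],None,fx=4,fy=4,interpolation=cv2.INTER_CUBIC))
E
```

```text
[0.44541251 0.04755241 0.0136946 ] [ 0.043  0.011 -0.999]
TCP frame -86.11665108562538 -20.03527136793647
```

View pics/s3.png

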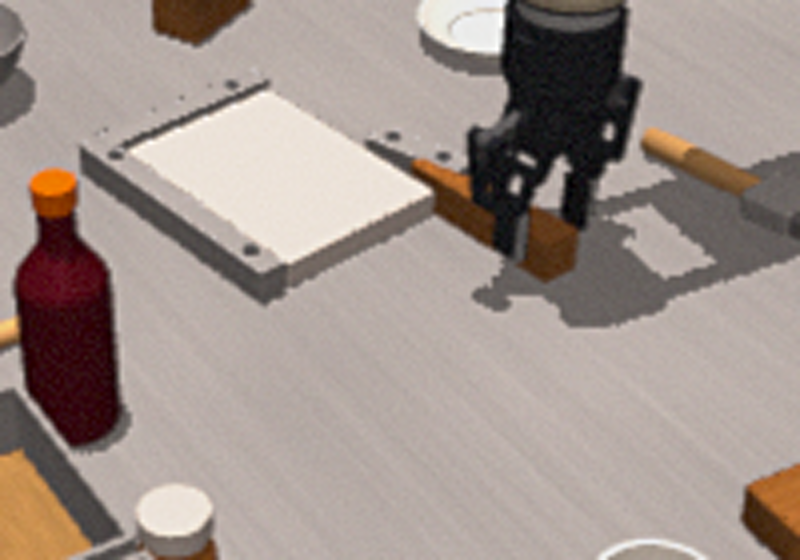

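The thin end sits in the gap at (425,170), and the fingers are open and clear of the wedge. I'll lift off and look.

>>> step_arm([
  [0,0,-20,0],
  [0,0,-30,0],
  [0,0,-45,0],
  [0,0,-45,0],
  [0,0,-45,0],
  [0,0,-30,0],
  [0,0,0,0],
], claw=100)

```text
time: 8.85
tool_pos: [0.4337, 0.0464, 0.2355]
tool_rot: [0.011, 0.644, 0.765, 0.017]
contact_force: [0.3, -0.2, 0.2]
gripper_width: 1.003
```

```bash
cat >> wedge.py <<'E'
def fr(W): q=W[...,:2]*1000-O; return np.stack([q@X,q@Y,W[...,2]*1000],-1)
def wedgefit():
    for n in['scene','side']:
        im,d,K,T=look(n);q=fr(cloud(d,K,T)).reshape(-1,3)
        m=(q[:,0]>-130)&(q[:,0]<-6)&(q[:,1]>-60)&(q[:,1]<25)&(q[:,2]>23)&(q[:,2]<40); p=q[m]
        b=q[(q[:,0]>20)&(q[:,0]<160)&(q[:,1]>-12)&(q[:,1]<140)&(q[:,2]>13)&(q[:,2]<40)]
        yy=[np.percentile(p[(p[:,0]>a)&(p[:,0]<a+20)][:,1],[4,96]).round(1).tolist() if ((p[:,0]>a)&(p[:,0]<a+20)).sum()>8 else None for a in(-90,-70,-50,-30)]
        c=q[(q[:,0]>85)&(q[:,0]<170)&(q[:,2]>12)&(q[:,2]<30)&(q[:,1]>-20)&(q[:,1]<30)]
        print(n,m.sum(),'butt x',np.percentile(p[:,0],[0,2,4]).round(1) if len(p) else None,'y-range at x=-80,-60,-40,-20',yy,'board front y',np.percentile(c[:,1],[0,1]).round(1))
E
python3 - <<'E'
from wedge import *
wedgefit(); plan(.474,-.363,.2,28,40)
E
```

```text
scene 287 butt x [-106.1 -103.9 -103.1] y-range at x=-80,-60,-40,-20 [[-31.1, -4.0], [-32.2, -3.2], [-27.2, -3.2], [-22.7, -4.0]] board front y [-6.4 -5.3]
side 259 butt x [-108.2 -104.9 -104.2] y-range at x=-80,-60,-40,-20 [[-31.8, -5.4], [-30.3, -6.0], [-26.8, -5.2], [-23.9, -6.3]] board front y [-4.7 -4.4]
t 8.95 pos [0.4318 0.0465 0.2306] yaw 9.76 tilt [ 0.0312  0.0121 -0.9994] d [  42.2 -409.5  -30.6] turn -18.24
[[np.float64(-37.3), np.float64(-2.5), np.float64(2.8), np.float64(-1.7)], [np.float64(-37.3), np.float64(-3.6), np.float64(2.8), np.float64(-1.7)], [np.float64(-37.1), np.float64(-4.7), np.float64(2.8), np.float64(-1.7)], [np.float64(-37.0), np.float64(-5.8), np.float64(2.8), np.float64(-1.7)], [np.float64(-36.8), np.float64(-6.8), np.float64(2.8), np.float64(-1.7)], [np.float64(-36.6), np.float64(-7.9), np.float64(2.8), np.float64(-1.7)], [np.float64(-36.3), np.float64(-8.9), np.float64(2.8), np.float64(-1.7)], [np.float64(-36.1), np.float64(-10.0), np.float64(2.8), np.float64(-1.7)], [np.float64(-35.8), np.float64(-11.0), np.float64(2.8), np.float64(-1.7)], [np.float64(-35.4), np.float64(-12.1), np.float64(2.8), np.float64(-1.7)], [np.float64(-35.1), np.float64(-13.1), np.float64(2.8), np.float64(-1.7)]]
```

>>> step_arm([
  [-37,-2.5,1,-1.7],
  [-37,-3.5,1,-1.7],
  [-37,-5,1,-1.7],
  [-37,-6,1,-1.7],
  [-37,-7,1,-1.7],
  [-37,-8,1,-1.7],
  [-36,-9,1,-1.7],
  [-36,-10,1,-1.7],
])

```text
time: 9.75
tool_pos: [0.4574, -0.2524, 0.1959]
tool_rot: [-0.006, 0.541, 0.841, 0.013]
contact_force: [-0.4, -0.2, 0.2]
gripper_width: 1.003
```

>>> step_arm([
  [-30,-11,0,-1.7],
  [0,0,0,-1.7],
  [0,0,0,-1.7],
])

```text
time: 10.05
tool_pos: [0.4557, -0.2873, 0.1844]
tool_rot: [-0.014, 0.504, 0.864, 0.014]
contact_force: [0.4, 0.6, -0.4]
gripper_width: 0.998
```

```bash
python3 - <<'E'
from h import *
im,d,K,T=look('wrist');W=cloud(d,K,T);save('w3',im)
print('head',*rects(W,(.474,-.363),.06,.034,.052)); print('handle',*rects(W,(.474,-.363),.06,.06,.135))
print('handle top',*rects(W,(.474,-.363),.06,.108,.135))
plan(.474,-.363,.17,28,40)
E
```

```text
head 3614 (471, -364) (84, 44) 27.3 [[424.0, -363.0], [444.0, -403.0], [519.0, -364.0], [498.0, -325.0]] 0.0425
handle 2309 (471, -364) (24, 25) 27.3 [[455.0, -358.0], [466.0, -380.0], [487.0, -369.0], [476.0, -347.0]] 0.1134
handle top 1311 (471, -364) (24, 25) 27.2 [[455.0, -358.0], [466.0, -380.0], [487.0, -369.0], [476.0, -347.0]] 0.1182
t 10.1 pos [ 0.4554 -0.287   0.1837] yaw 29.53 tilt [-0.0099  0.0387 -0.9992] d [ 18.6 -76.  -13.7] turn 1.53
[[np.float64(-37.7), np.float64(-10.6), np.float64(6.9), np.float64(0.8)], [np.float64(-37.8), np.float64(-10.1), np.float64(6.9), np.float64(0.8)]]
```

View pics/w3.png

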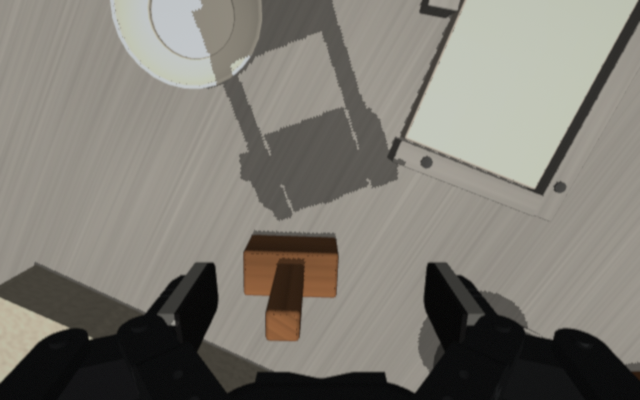

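The mallet's handle end is at (283,325) and its head at (291,268). The fitted sizes of 84 x 44 and 24 mm match the text. Before going down I'll check clearance at the fingers, since the tray's edge is at lower left.

```bash
python3 - <<'E'
from h import *
W=np.load('scene.npy').reshape(-1,3)
a=np.radians(27.3);u=np.array([np.cos(a),np.sin(a)]);v=np.array([-u[1],u[0]])
q=W[:,:2]-[.471,-.364];x=q@u;y=q@v
m=(W[:,2]>.015)&(abs(x)<.13)&(abs(y)<.13)&~((abs(x)<.055)&(abs(y)<.035))
print(m.sum()); 
for p in np.c_[x[m],y[m],W[m,2]][::25].round(3): print(p)
plan(.471,-.364,.12,27.3,40)
E
```

```text
338
[-0.121 -0.129  0.045]
[-0.072 -0.118  0.056]
[-0.092 -0.105  0.047]
[-0.047 -0.121  0.054]
[-0.078 -0.116  0.039]
[-0.09  -0.104  0.033]
[-0.053 -0.123  0.037]
[-0.073 -0.109  0.028]
[-0.044 -0.129  0.028]
[-0.06  -0.122  0.015]
[0.101 0.111 0.029]
[0.117 0.104 0.028]
[0.128 0.104 0.027]
[0.127 0.11  0.021]
t 10.1 pos [ 0.4554 -0.287   0.1837] yaw 29.53 tilt [-0.0099  0.0387 -0.9992] d [ 15.6 -77.  -63.7] turn 2.23
[[np.float64(-24.9), np.float64(-8.1), np.float64(21.2), np.float64(0.7)], [np.float64(-25.0), np.float64(-7.8), np.float64(21.2), np.float64(0.7)], [np.float64(-25.1), np.float64(-7.5), np.float64(21.2), np.float64(0.7)]]
```

>>> step_arm([
  [-25,-8,3,0.7],
  [-25,-8,3,0.7],
  [-25,-7.5,3,0.7],
  [0,0,0,0],
  [0,0,0,0],
])

```text
time: 10.6
tool_pos: [0.4672, -0.3603, 0.1587]
tool_rot: [-0.024, 0.52, 0.854, 0.016]
contact_force: [-0.3, 0.4, -0.6]
gripper_width: 1.0
```

```bash
python3 - <<'E'
from h import *
plan(.471,-.364,.066,27.3,22)
E
```

```text
t 10.6 pos [ 0.4672 -0.3603  0.1587] yaw 27.33 tilt [-0.0232  0.0527 -0.9983] d [  3.8  -3.7 -92.7] turn 0.03
[[np.float64(-1.0), np.float64(0.3), np.float64(18.5), np.float64(0.0)], [np.float64(-1.0), np.float64(0.3), np.float64(18.5), np.float64(0.0)], [np.float64(-1.0), np.float64(0.3), np.float64(18.5), np.float64(0.0)], [np.float64(-1.0), np.float64(0.3), np.float64(18.5), np.float64(0.0)], [np.float64(-1.0), np.float64(0.3), np.float64(18.5), np.float64(0.0)]]
```

```bash
python3 - <<'E'
s=open('h.py').read()
i=s.index("    for i in range(n):\n        b=np.rad"); 
s=s[:i]+'''    for i in range(n):
        e=(M@R.from_euler('z',t*i/n,degrees=True).as_matrix()).T@d/n
        out.append([float(round(v,1)) for v in (*e,t/n)])
    print('t',round(s['time'],2),'pos',p.round(4),'yaw',a.round(2),'tilt',M[:,2].round(4),'d',d.round(1),'turn',round(t,2)); print(out)
'''
open('h.py','w').write(s)
from h import *
plan(.471,-.364,.066,27.3,22)
E
```

```text
t 10.6 pos [ 0.4672 -0.3603  0.1587] yaw 27.33 tilt [-0.0232  0.0527 -0.9983] d [  3.8  -3.7 -92.7] turn 0.03
[[-2.1, 0.3, 18.4, 0.0], [-2.1, 0.3, 18.4, 0.0], [-2.1, 0.3, 18.4, 0.0], [-2.1, 0.3, 18.4, 0.0], [-2.1, 0.3, 18.4, 0.0]]
```

>>> step_arm([
  [-2,0.3,18,0],
  [-2,0.3,18,0],
  [-2,0.3,18,0],
  [-2,0.3,18,0],
  [-1,0.3,15,0],
  [0,0,0,0],
])

```text
time: 11.2
tool_pos: [0.4688, -0.355, 0.0646]
tool_rot: [-0.027, 0.518, 0.855, 0.018]
contact_force: [0.9, 0.4, -0.7]
gripper_width: 1.003
```

```bash
python3 - <<'E'
from h import *
plan(.471,-.364,.066,27.3,22)
E
```

```text
t 11.2 pos [ 0.4688 -0.355   0.0646] yaw 27.56 tilt [-0.028   0.0586 -0.9979] d [ 2.2 -9.   1.4] turn 0.26
[[-8.9, -2.2, -2.0, 0.3]]
```

>>> step_arm([
  [-8,-2,-2,0],
  [0,0,0,0],
])

```text
time: 11.4
tool_pos: [0.4711, -0.363, 0.0666]
tool_rot: [-0.027, 0.518, 0.855, 0.018]
contact_force: [-0.4, 0.3, 0.8]
gripper_width: 0.999
```

>>> step_arm([
  [0,0,0,0],
  [0,0,0,0],
  [0,0,0,0],
  [0,0,0,0],
  [0,0,0,0],
], claw=0)

```text
time: 11.9
tool_pos: [0.4725, -0.365, 0.0701]
tool_rot: [-0.024, 0.518, 0.855, 0.017]
contact_force: [-0.5, -0.2, -1.4]
gripper_width: 0.275
```

```bash
python3 - <<'E'
from h import *
plan(.471,-.364,.15,27.3,22)
E
```

```text
t 11.9 pos [ 0.4725 -0.365   0.0701] yaw 27.59 tilt [-0.0239  0.0543 -0.9982] d [-1.5  1.  79.9] turn 0.29
[[1.6, -0.1, -19.9, 0.1], [1.6, -0.2, -19.9, 0.1], [1.6, -0.2, -19.9, 0.1], [1.6, -0.2, -19.9, 0.1]]
```

>>> step_arm([
  [1,0,-15,0],
  [2,0,-30,0],
  [2,0,-35,0],
  [2,0,-30,0],
  [0,0,0,0],
])

```text
time: 12.4
tool_pos: [0.4695, -0.3619, 0.1813]
tool_rot: [-0.029, 0.518, 0.855, 0.019]
contact_force: [0.5, -0.7, -3.2]
gripper_width: 0.272
```

```bash
python3 - <<'E'
from wedge import *
plan(*((O-185*X-18.5*Y)/1000),.17,98.6,45)
E
```

```text
t 12.4 pos [ 0.4695 -0.3619  0.1813] yaw 27.58 tilt [-0.0306  0.062  -0.9976] d [-37.4 507.5 -11.3] turn -71.02
[[38.8, 16.8, 3.7, -5.9], [36.8, 20.7, 3.7, -5.9], [34.5, 24.4, 3.7, -5.9], [31.8, 27.8, 3.7, -5.9], [28.8, 31.0, 3.7, -5.9], [25.4, 33.8, 3.7, -5.9], [21.8, 36.2, 3.7, -5.9], [17.9, 38.3, 3.7, -5.9], [13.9, 39.9, 3.7, -5.9], [9.7, 41.1, 3.7, -5.9], [5.4, 41.9, 3.7, -5.9], [1.1, 42.2, 3.7, -5.9]]
```

>>> step_arm([
  [39,17,2,-5.9],
  [37,21,2,-5.9],
  [34,24,2,-5.9],
  [32,28,2,-5.9],
  [29,31,2,-5.9],
  [25,34,2,-5.9],
])

```text
time: 13.0
tool_pos: [0.4454, -0.1028, 0.1772]
tool_rot: [-0.026, 0.226, 0.973, 0.028]
contact_force: [0.3, 0.5, -4.1]
gripper_width: 0.273
```

```bash
python3 - <<'E'
from wedge import *
plan(*((O-185*X-18.5*Y)/1000),.16,98.6,45)
E
```

```text
t 13.0 pos [ 0.4454 -0.1028  0.1772] yaw 63.76 tilt [-0.0377  0.0664 -0.9971] d [-13.3 248.4 -17.2] turn -34.84
[[20.0, 36.0, 5.7, -5.8], [16.2, 37.8, 5.7, -5.8], [12.3, 39.3, 5.7, -5.8], [8.3, 40.3, 5.7, -5.8], [4.2, 41.0, 5.7, -5.8], [-0.0, 41.2, 5.7, -5.8]]
```

>>> step_arm([
  [20,36,4,-5.8],
  [16,38,4,-5.8],
  [12,39,4,-5.8],
  [8,40,4,-5.8],
  [4,41,4,-5.8],
  [0,41,4,-5.8],
  [0,0,0,0],
  [0,0,0,0],
])

```text
time: 13.8
tool_pos: [0.4184, 0.1587, 0.156]
tool_rot: [-0.025, -0.092, 0.995, 0.036]
contact_force: [0.5, -0.6, -4.5]
gripper_width: 0.267
```

```bash
python3 - <<'E'
from wedge import *
plan(*((O-180*X-18.5*Y)/1000),.08,98.6,25)
s=state();t=np.array(s['tool_pos'])
for n in['scene','side']:
    im,d,K,T=look(n);W=cloud(d,K,T).reshape(-1,3);q=fr(W)
    m=(abs(W[:,0]-t[0])<.08)&(abs(W[:,1]-t[1])<.08)&(W[:,2]>t[2]-.09)&(W[:,2]<t[2]-.02)
    p=q[m]; print(n,m.sum(),'x',np.percentile(p[:,0],[2,98]).round(1),'y',np.percentile(p[:,1],[2,98]).round(1),'z',np.percentile(p[:,2],[1,99]).round(1))
    if n=='scene':save('s4',cv2.resize(im[130:290,250:450],None,fx=4,fy=4,interpolation=cv2.INTER_CUBIC))
E
```

```text
t 13.8 pos [0.4184 0.1587 0.156 ] yaw 100.46 tilt [-0.056   0.0677 -0.9961] d [ 14.5 -18.1 -76. ] turn 1.86
[[-3.5, -6.6, 18.4, 0.5], [-3.6, -6.5, 18.4, 0.5], [-3.6, -6.5, 18.4, 0.5], [-3.7, -6.5, 18.4, 0.5]]
scene 843 x [-246.2 -164.1] y [-47.1  -3.4] z [ 90.5 135.4]
side 725 x [-246.9 -166. ] y [-49.6  -5.6] z [ 90.9 135.4]
```

View pics/s4.png

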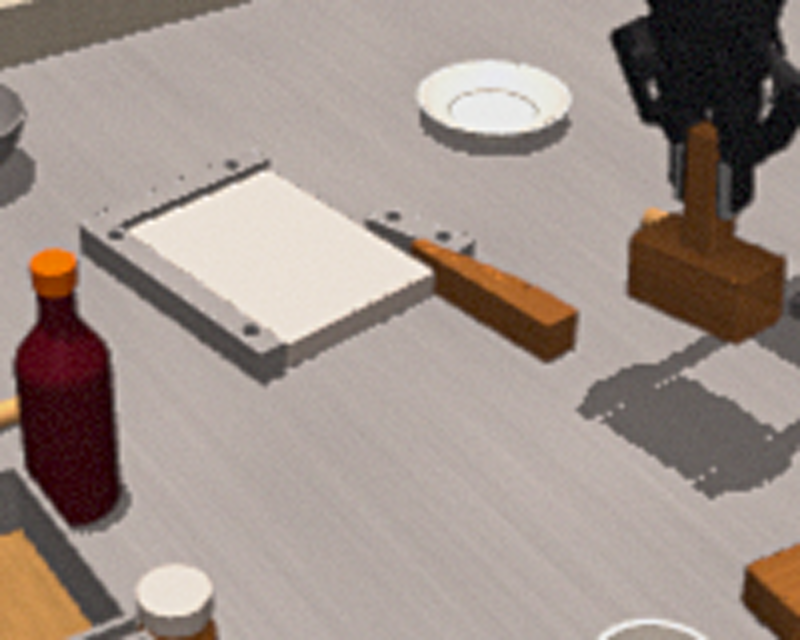

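The mallet head (705,280) hangs in line behind the wedge's butt (560,325), which is what I want. I'll lower it to striking height.

```bash
python3 - <<'E'
from wedge import *
plan(*((O-160*X-22.5*Y)/1000),.075,99.5,21)
E
```

```text
t 13.9 pos [0.4188 0.1578 0.1562] yaw 100.32 tilt [-0.0557  0.0682 -0.9961] d [ 13.1 -37.6 -81.2] turn 0.82
[[-1.9, -9.1, 15.5, 0.2], [-1.9, -9.1, 15.5, 0.2], [-2.0, -9.1, 15.5, 0.2], [-2.0, -9.1, 15.5, 0.2], [-2.0, -9.1, 15.5, 0.2]]
```

>>> step_arm([
  [-2,-7,15,0.2],
  [-2,-7,15,0.2],
  [-2,-7,15,0.2],
  [-2,-7,15,0.2],
  [-2,-7,10,0],
  [0,0,0,0],
  [0,0,0,0],
])

```text
time: 14.6
tool_pos: [0.4316, 0.1198, 0.0753]
tool_rot: [-0.026, -0.075, 0.996, 0.035]
contact_force: [0.7, -0.7, -3.3]
gripper_width: 0.271
```

```bash
cat >> wedge.py <<'E'
def mallet():
    s=state();t=np.array(s['tool_pos']); f=fr(t)
    print('t',round(s['time'],2),'TCP frame',f.round(1),'tilt',rot(s['tool_rot'])[:,2].round(3))
    for n in['scene','side']:
        im,d,K,T=look(n);W=cloud(d,K,T).reshape(-1,3);q=fr(W)
        m=(q[:,0]<-95)&(q[:,0]>f[0]-60)&(abs(q[:,1]-f[1])<45)&(W[:,2]>max(t[2]-.09,.002))&(W[:,2]<t[2]-.025)
        hi=m&(W[:,2]>t[2]-.04); p=q[m]
        print(n,m.sum(),'x',np.percentile(p[:,0],[2,98]).round(1),'y',np.percentile(p[:,1],[2,98]).round(1),'z',np.percentile(p[:,2],[1,99]).round(1))
E
python3 - <<'E'
from wedge import *
mallet();plan(*((O-160*X-22.5*Y)/1000),.072,99.5,21)
E
```

```text
t 14.6 TCP frame [-159.6  -22.9   75.3] tilt [-0.057  0.067 -0.996]
scene 858 x [-214.9  -97.8] y [-56.3  18.7] z [ 2.1 50. ]
side 587 x [-215.8 -109.8] y [-62.3  18.2] z [ 2.  50.2]
t 14.7 pos [0.4318 0.1202 0.0759] yaw 98.61 tilt [-0.0561  0.0665 -0.9962] d [ 0.2  0.  -3.9] turn -0.89
[[-0.3, -0.3, 3.8, -0.9]]
```

>>> step_arm([
  [0,-2,5,0],
  [0,-12,0,0],
  [0,-12,0,0],
  [0,-5,0,0],
])

```text
time: 15.1
tool_pos: [0.4403, 0.0907, 0.0733]
tool_rot: [-0.02, -0.077, 0.996, 0.037]
contact_force: [-0.5, 1.3, -1.7]
gripper_width: 0.274
```

```bash
python3 - <<'E'
from wedge import *
f=fr(np.array(state()['tool_pos']));print(f,rot(state()['tool_rot'])[:,2].round(3));wedgefit()
E
```

```text
[-129.50943983  -18.68724268   73.27203287] [-0.046  0.07  -0.996]
scene 259 butt x [-129.6 -127.  -123.7] y-range at x=-80,-60,-40,-20 [[-26.4, -1.6], [-32.2, -2.9], [-30.0, -2.4], [-25.3, -2.6]] board front y [-5.3 -4.6]
side 71 butt x [-129.1 -127.2 -115.8] y-range at x=-80,-60,-40,-20 [None, [-11.9, -4.6], [-13.5, -5.5], [-14.8, -5.9]] board front y [-4.9 -4. ]
```

>>> step_arm([
  [2,-12,2,0],
  [1,-12,1,0],
  [0,-6,0,0],
])

```text
time: 15.5
tool_pos: [0.4464, 0.0679, 0.0744]
tool_rot: [-0.015, -0.076, 0.996, 0.047]
contact_force: [0.8, 7.0, -2.9]
gripper_width: 0.271
```

```bash
python3 - <<'E'
from wedge import *
f=fr(np.array(state()['tool_pos']));print(f,rot(state()['tool_rot'])[:,2].round(3));wedgefit()
E
```

```text
[-106.06350148  -16.03990827   74.41068478] [-0.036  0.091 -0.995]
scene 232 butt x [-129.2 -127.1 -123.6] y-range at x=-80,-60,-40,-20 [[6.5, 11.8], [-18.8, 4.1], [-28.5, -0.2], [-27.1, 0.9]] board front y [-2.  -0.6]
side 54 butt x [-125.5 -124.7 -121.8] y-range at x=-80,-60,-40,-20 [None, None, [-8.2, -0.8], [-10.1, -1.2]] board front y [-1.1 -0.8]
```

>>> step_arm([
  [1,15,0,0],
  [2,15,0,0],
  [1,0,3,0],
])

```text
time: 15.9
tool_pos: [0.4378, 0.0969, 0.0738]
tool_rot: [-0.014, -0.075, 0.996, 0.046]
contact_force: [0.2, 7.3, 15.7]
gripper_width: 0.273
```

```bash
python3 - <<'E'
from wedge import *
f=fr(np.array(state()['tool_pos']));print(f,rot(state()['tool_rot'])[:,2].round(3));wedgefit();mallet()
E
```

```text
[-136.05953482  -20.15162649   73.81618662] [-0.036  0.09  -0.995]
scene 249 butt x [-129.6 -124.8 -123.8] y-range at x=-80,-60,-40,-20 [None, [-26.2, 0.9], [-27.9, 1.4], [-27.7, 0.9]] board front y [-1.2 -0.5]
side 113 butt x [-126.2 -120.1 -116.8] y-range at x=-80,-60,-40,-20 [None, [-14.5, -1.4], [-15.6, -0.9], [-17.3, -1.4]] board front y [-1.  -0.9]
t 16.0 TCP frame [-135.4  -19.9   74. ] tilt [-0.035  0.09  -0.995]
scene 730 x [-191.8  -98.1] y [-55.4  22.3] z [ 2.1 48.8]
side 526 x [-190.8 -101.2] y [-61.2  20.9] z [ 2.  48.9]
```

>>> step_arm([
  [0,8,-6,0],
  [0,0,-1,0],
  [1,-25,-2.5,0],
  [0,-25,-2.5,0],
  [0,-10,-1,0],
])

```text
time: 16.6
tool_pos: [0.4417, 0.0566, 0.0823]
tool_rot: [-0.018, -0.073, 0.995, 0.067]
contact_force: [-4.0, 38.5, 7.4]
gripper_width: 0.273
```

```bash
python3 - <<'E'
from wedge import *
f=fr(np.array(state()['tool_pos']));print(f,rot(state()['tool_rot'])[:,2].round(3));wedgefit()
E
```

```text
[-95.63039877 -22.30501128  82.27582841] [-0.045  0.13  -0.99 ]
scene 238 butt x [-130.  -127.6 -125.1] y-range at x=-80,-60,-40,-20 [[0.7, 6.4], [-3.2, 3.1], [-26.0, 1.6], [-26.2, 0.9]] board front y [-2.3 -0.8]
side 58 butt x [-129.5 -126.6 -112.5] y-range at x=-80,-60,-40,-20 [None, None, None, [-16.6, -1.6]] board front y [-0.6 -0.3]
```

>>> step_arm([
  [0,25,-2,0],
  [0,35,-3,0],
  [0,35,-4,0],
  [0,0,0,0],
])

```text
time: 17.1
tool_pos: [0.4264, 0.1518, 0.1028]
tool_rot: [-0.02, -0.072, 0.995, 0.067]
contact_force: [-0.1, -0.3, -3.3]
gripper_width: 0.273
```

```bash
python3 - <<'E'
from wedge import *
f=fr(np.array(state()['tool_pos']));print(f,rot(state()['tool_rot'])[:,2].round(3));wedgefit()
for n in['scene','side']:
    im,d,K,T=look(n);q=fr(cloud(d,K,T)).reshape(-1,3)
    p=q[(q[:,0]>-95)&(q[:,0]<-10)&(abs(q[:,1]+14)<30)&(q[:,2]>5)&(q[:,2]<45)]
    print(n,len(p),np.percentile(p[:,0],[0,1,2,4,8]).round(1),'top z',[np.percentile(p[(abs(p[:,0]-c)<8)][:,2],90).round(1) for c in(-55,-40,-20)])
E
```

```text
[-192.05698384  -23.24993012  102.77908053] [-0.049  0.13  -0.99 ]
scene 185 butt x [-66.6 -64.7 -64. ] y-range at x=-80,-60,-40,-20 [None, [-27.4, 2.5], [-27.3, 1.1], [-26.0, 0.9]] board front y [-1.3 -0.2]
side 159 butt x [-67.2 -64.1 -63.2] y-range at x=-80,-60,-40,-20 [None, [-24.5, -1.8], [-25.7, -0.4], [-26.9, -1.3]] board front y [-0.6 -0. ]
scene 302 [-91.5 -67.  -65.7 -64.5 -63.9] top z [np.float64(33.3), np.float64(33.6), np.float64(33.2)]
side 228 [-66.1 -65.3 -64.9 -64.5 -63.8] top z [np.float64(31.9), np.float64(33.0), np.float64(32.4)]
```

```bash
python3 - <<'E'
from wedge import *
plan(*((O-115*X-21*Y)/1000),.08,98.8,26)
E
```

```text
t 17.3 pos [0.4263 0.1486 0.1013] yaw 97.93 tilt [-0.0505  0.1287 -0.9904] d [ 13.8 -72.6 -21.3] turn -0.87
[[-1.3, -25.3, 3.7, -0.3], [-1.2, -25.4, 3.7, -0.3], [-1.1, -25.4, 3.7, -0.3]]
```

>>> step_arm([
  [-1,-25,4,-0.3],
  [-1,-25,4,-0.3],
  [-1,-25,3,-0.3],
  [0,-25,-3,0],
  [0,20,-2,0],
  [0,35,-3,0],
  [0,35,-4,0],
  [0,0,0,0],
])

```text
time: 18.1
tool_pos: [0.4301, 0.1376, 0.1019]
tool_rot: [-0.023, -0.067, 0.994, 0.08]
contact_force: [0.4, -0.8, -4.3]
gripper_width: 0.278
```

```bash
python3 - <<'E'
from wedge import *
f=fr(np.array(state()['tool_pos']));print(f,rot(state()['tool_rot'])[:,2].round(3));wedgefit();mallet()
im,d,K,T=look('scene'); save('s5',cv2.resize(im[130:290,250:450],None,fx=4,fy=4,interpolation=cv2.INTER_CUBIC))
plan(.40,.06,.15,60)
E
```

```text
[-177.42198028  -21.71054803  101.87259517] [-0.058  0.156 -0.986]
scene 190 butt x [-64.5 -64.3 -63.7] y-range at x=-80,-60,-40,-20 [None, [-26.5, 1.8], [-26.0, 1.5], [-26.2, 0.7]] board front y [-1.8 -1.5]
side 149 butt x [-66.7 -65.3 -64.7] y-range at x=-80,-60,-40,-20 [None, [-21.8, -1.6], [-23.3, -0.1], [-24.8, -1.6]] board front y [-0.7 -0.2]
t 18.2 TCP frame [-175.4  -22.4  100.6] tilt [-0.059  0.154 -0.986]
scene 587 x [-227.9 -142.7] y [-34.4   5. ] z [32.4 75.1]
side 415 x [-228.1 -145.7] y [-40.6   2.9] z [37.5 75.1]
t 18.35 pos [0.4297 0.1351 0.1003] yaw 97.38 tilt [-0.0597  0.1551 -0.9861] d [-29.7 -75.1  49.7] turn 37.38
[[8.3, -12.3, -11.8, 7.5], [6.6, -13.3, -11.8, 7.5], [4.8, -14.1, -11.8, 7.5], [2.9, -14.6, -11.8, 7.5], [1.0, -14.8, -11.8, 7.5]]
```

View pics/s5.png

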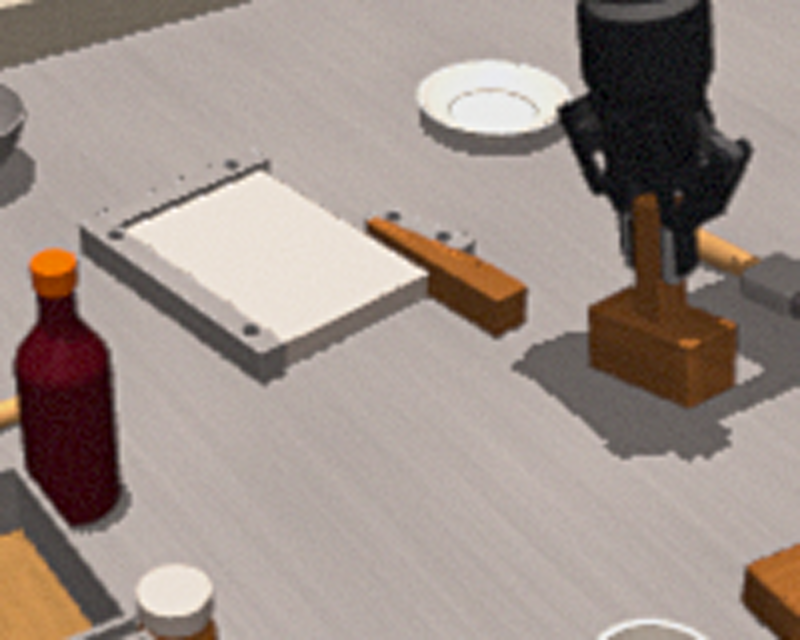

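The butt was at about -64.5 mm before and after the extra tap, so the wedge has stopped at roughly 65 mm in. The board is home. In the picture the wedge (450,265) is in the gap and the mallet is held behind it at (660,350), so I'll set the mallet down here.

>>> step_arm([
  [0,0,10,0],
  [0,0,10,0],
  [0,-1,6,0],
  [0,0,0,0],
])

```text
time: 18.75
tool_pos: [0.4321, 0.1381, 0.077]
tool_rot: [-0.022, -0.063, 0.994, 0.082]
contact_force: [-0.0, -1.8, -3.3]
gripper_width: 0.273
```

```bash
python3 - <<'E'
from wedge import *
mallet()
E
```

```text
t 18.75 TCP frame [-177.6  -19.7   77. ] tilt [-0.054  0.16  -0.986]
scene 865 x [-233.4 -100.8] y [-53.3  22.7] z [ 2.1 51.4]
side 578 x [-233.7 -107.3] y [-62.1  20.5] z [ 2.1 51.5]
```

Now I'll press the low front edge gently onto the counter so the head levels.

>>> step_arm([
  [0,0,5,0],
  [0,0,5,0],
  [0,0,5,0],
  [0,0,5,0],
  [0,0,5,0],
])

```text
time: 19.35
tool_pos: [0.4412, 0.1408, 0.0756]
tool_rot: [-0.017, -0.065, 0.995, 0.08]
contact_force: [-10.3, -2.9, 28.8]
gripper_width: 0.272
```

>>> step_arm([
  [0,0,8,0],
  [0,0,8,0],
  [0,0,8,0],
  [0,0,8,0],
  [0,0,5,0],
  [0,0,0,0],
])

```text
time: 19.95
tool_pos: [0.4632, 0.1443, 0.0739]
tool_rot: [0.002, -0.068, 0.995, 0.075]
contact_force: [0.4, -0.2, -5.0]
gripper_width: 0.271
```

```bash
python3 - <<'E'
from wedge import *
mallet(); wedgefit()
im,d,K,T=look('side'); save('s6',cv2.resize(im[150:300,300:450],None,fx=4,fy=4,interpolation=cv2.INTER_CUBIC))
E
```

```text
t 19.95 TCP frame [-179.1   12.    73.9] tilt [-0.007  0.149 -0.989]
scene 859 x [-235.   -98.8] y [-26.5  54.7] z [ 2.  48.6]
side 491 x [-234.4 -103.6] y [-31.1  54.4] z [ 2.  48.2]
scene 185 butt x [-65.8 -64.2 -63.4] y-range at x=-80,-60,-40,-20 [None, [-25.8, 1.1], [-26.5, 1.2], [-25.5, 1.1]] board front y [-0.6  0.7]
side 33 butt x [-66.2 -65.6 -65.1] y-range at x=-80,-60,-40,-20 [None, [-27.3, -19.4], [-28.1, -22.9], None] board front y [7.4 8.8]
```

View pics/s6.png

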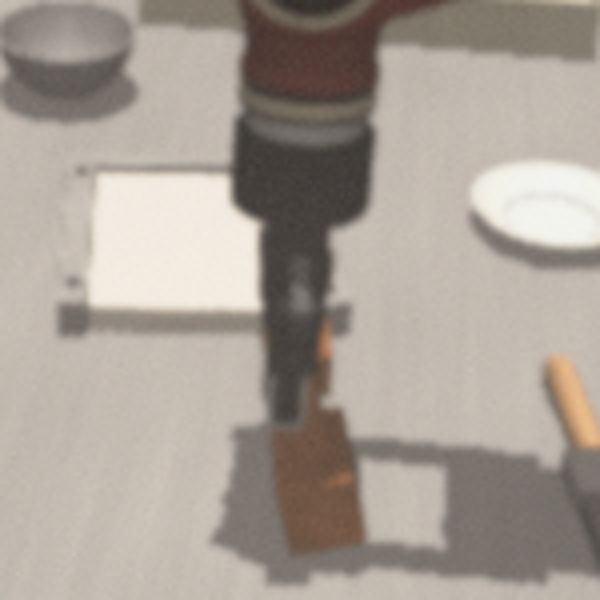

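The side view shows the mallet, still held, with its head at (320,480) leaning on its front edge. It has slid about 30 mm sideways but is clear of the wedge and frame. I'll release it so it settles flat.

>>> step_arm([
  [0,0,2,0],
  [0,0,0,0],
  [0,0,0,0],
], claw=40)

```text
time: 20.5
tool_pos: [0.4608, 0.1457, 0.0691]
tool_rot: [-0.001, -0.068, 0.995, 0.076]
contact_force: [0.9, 1.0, 1.5]
gripper_width: 0.397
```

>>> step_arm([
  [0,0,0,0],
  [0,0,0,0],
  [0,0,0,0],
  [0,0,0,0],
], claw=100)

```text
time: 20.9
tool_pos: [0.4588, 0.1455, 0.067]
tool_rot: [-0.003, -0.068, 0.995, 0.076]
contact_force: [0.0, -0.6, 0.0]
gripper_width: 0.999
```

```bash
python3 - <<'E'
from wedge import *
s=state();f=fr(np.array(s['tool_pos']));M=rot(s['tool_rot']);print(f,s['contact_force'].round(1));print(M.round(3))
for n in['scene','side']:
    im,d,K,T=look(n);W=cloud(d,K,T).reshape(-1,3);q=fr(W);
    for z0,z1 in((2,40),(38,50)):
        p=q[(q[:,0]<-100)&(q[:,0]>-250)&(abs(q[:,1]-f[1])<50)&(q[:,2]>z0)&(q[:,2]<z1)]
        print(n,z0,len(p),np.percentile(p,[2,50,98],axis=0).round(1).tolist())
    if n=='scene':save('s7',cv2.resize(im[130:290,300:460],None,fx=3.7,fy=3.7,interpolation=cv2.INTER_CUBIC))
E
```

```text
[-180.9319142     7.88034718   66.95056646] [ 0.  -0.6  0. ]
[[-0.991 -0.134 -0.016]
 [-0.135  0.979  0.151]
 [-0.005  0.152 -0.988]]
scene 2 770 [[-247.5, -34.5, 2.1], [-203.6, 24.0, 4.5], [-104.4, 55.7, 38.6]]
scene 38 319 [[-236.0, -11.4, 38.8], [-209.4, 13.8, 45.5], [-152.0, 36.9, 48.9]]
side 2 580 [[-246.2, -40.0, 2.0], [-223.9, 13.2, 10.2], [-107.3, 55.4, 38.3]]
side 38 359 [[-236.3, -29.7, 38.5], [-210.9, 5.5, 44.6], [-163.3, 35.1, 49.0]]
```

View pics/s7.png

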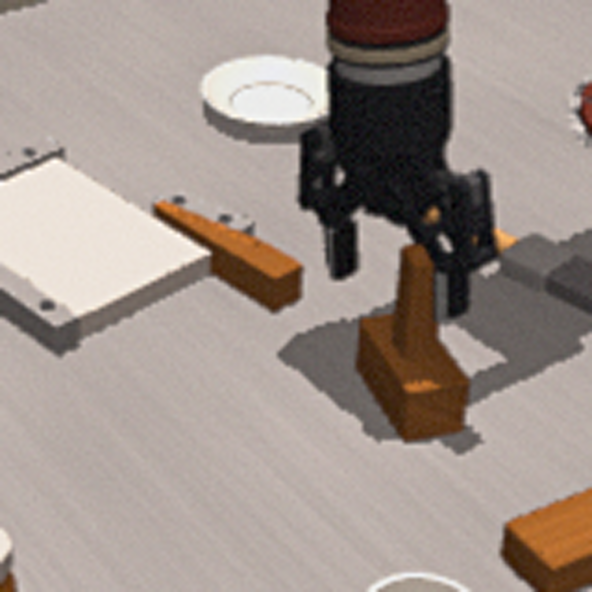

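The mallet stands upright with its head at (415,380), well behind the wedge's butt (285,285). I'll retreat upward and slightly backward to keep the handle centred between the fingers.

>>> step_arm([
  [0,4,-8,0],
  [0,4,-10,0],
  [0,4,-10,0],
  [0,4,-12,0],
  [0,4,-15,0],
  [0,5,-20,0],
  [0,4,-30,0],
  [0,5,-30,0],
])

```text
time: 21.8
tool_pos: [0.4543, 0.1597, 0.213]
tool_rot: [-0.005, -0.068, 0.995, 0.076]
contact_force: [1.5, -0.2, 0.2]
gripper_width: 1.001
```

>>> step_arm([
  [0,5,-30,0],
  [0,0,-30,0],
  [0,0,0,0],
])

```text
time: 22.1
tool_pos: [0.4564, 0.1564, 0.2853]
tool_rot: [0.002, -0.069, 0.995, 0.076]
contact_force: [0.4, -0.5, 0.6]
gripper_width: 1.001
```

```bash
python3 - <<'E'
from wedge import *
wedgefit()
for n in['scene','side']:
    im,d,K,T=look(n);W=cloud(d,K,T);q=fr(W).reshape(-1,3)
    for z0,z1 in((36,50),(60,112),(113,130)):
        p=q[(q[:,0]<-120)&(q[:,0]>-260)&(q[:,1]>-50)&(q[:,1]<70)&(q[:,2]>z0)&(q[:,2]<z1)]
        if len(p)>9:
            r=cv2.minAreaRect(p[:,:2].astype(np.float32)); print(n,z0,len(p),np.round(r[0],1),np.round(r[1],1),round(r[2],1),'z98',np.percentile(p[:,2],98).round(1))
    for l in ['block_mid','ramekin','sauce','bowl','jar']:
        for b in boxes_of(n,l)[:1]:
            x,y,w,h=np.array(b['box']).astype(int);print(l,round(b['p'],2),(int(x),int(y),int(w),int(h)))
    if n=='scene':save('s8',cv2.resize(im[110:330,200:500],None,fx=2.6,fy=2.6,interpolation=cv2.INTER_CUBIC))
print(state()['time'],state()['tool_pos'])
E
```

```text
scene 185 butt x [-67.1 -64.5 -64. ] y-range at x=-80,-60,-40,-20 [None, [-25.2, 1.8], [-27.5, 1.7], [-25.2, 1.4]] board front y [-0.9  0.8]
side 129 butt x [-63.5 -58.9 -57. ] y-range at x=-80,-60,-40,-20 [None, [-27.2, -1.1], [-26.3, -0.2], [-27.0, -1.3]] board front y [-0.3 -0. ]
scene 36 339 [-193.6    3.9] [44.6 86.6] 66.0 z98 48.9
scene 60 226 [-196.5   10.1] [31.3 19.2] 25.5 z98 109.8
scene 113 92 [-194.5    3.3] [25.1 26.5] 68.2 z98 123.6
block_mid 0.59 (437, 260, 43, 29)
ramekin 0.88 (398, 284, 33, 37)
sauce 0.97 (254, 190, 27, 72)
bowl 0.89 (215, 148, 40, 28)
jar 0.81 (284, 270, 17, 33)
side 36 383 [-193.9    2.2] [44.2 85.9] 66.4 z98 48.7
side 60 244 [-200.1   -0.3] [19.5 31.7] 16.5 z98 111.4
side 113 96 [-193.3    1.6] [23.8 24. ] 62.6 z98 123.4
block_mid 0.65 (336, 312, 54, 38)
ramekin 0.63 (271, 306, 34, 39)
sauce 0.82 (241, 179, 25, 60)
bowl 0.55 (300, 148, 35, 27)
jar 0.96 (218, 245, 25, 29)
22.8 [0.45420788 0.15619614 0.2781467 ]
```

View pics/s8.png

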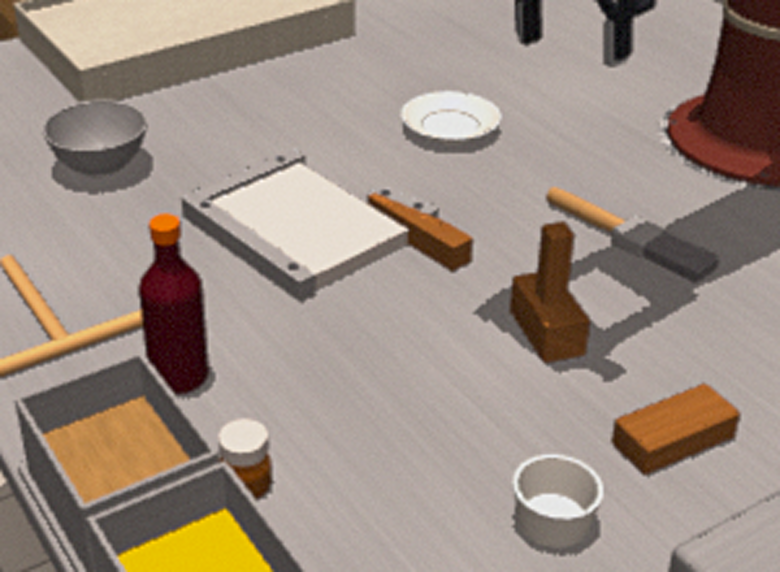

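The wedge is in the gap (425,230), the mallet stands upright at (550,300), clear of both, and the bystanders haven't moved.

```bash
python3 -c "
from plant import job_done
print(job_done())"
```

```text
the job is handed in; nothing more can be done
None
```

I set the wedge loosely in the gap, with the thin end about 26 mm in, and let go. I then drove it with the held mallet, stood the mallet on its head behind the wedge and handed the job in at about 23 s of the 72 s. No verdict was reported.

**Last checks:**
- **Wedge:** both cameras put the thin end about 65 mm past the mouth, straight along the board. An extra tap did not move it further. In the final reading the scene camera still agreed. The side camera put the butt about 6 mm further in, probably because the mallet partly blocked its view.
- **Board:** both cameras put its front edge within about 1 mm of home.
- **Mallet:** upright, with the head and handle top on the same axis to about 1 mm. The head's near end is roughly 85 mm behind the wedge.
- **Bystanders:** they showed no visible movement in either view.

**What disagreed or went wrong:**
- **Arm tilt:** the arm slowly drifted out of vertical, to about 0.16 rad.
- **Driving:** because of the tilt the mallet leaned during driving. Part of the driving was a steady push, which read about 38 N at the wrist, rather than a clean tap.
- **Setting down:** the mallet slid about 30 mm sideways on the counter before release, but it settled flat.
- **Not measured:** I could not measure the wedge's clamping force on the board and cheek. I infer it from the wedge stopping.

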